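# Restock the laundry caddy

## Task

Restock the laundry caddy on the counter: put the round bottle in the narrow round cup, the oblong brush bristles down in the oblong trough, the square tin in the square bin and the low round tub in the wide shallow dish, each standing upright, right down on its holder's floor, and let go. The square-sided bottle and the round-headed brush do not belong: leave them where they are.

Things in the scene. Friction and masses are not known exactly. Their poses are not given: they have to be found in the camera images.
- round_bottle: Small amber bottle with ROUND body, 46 mm diameter (straight sides from the counter up to 63 mm), narrowing to a black cap of 26 mm diameter, 90 mm tall in all, about 0.16 kg; loose, standing upright; its origin is the centre of its underside and its z axis points up. Belongs in the narrow round cup.
- oblong_brush: Wooden scrubbing brush with OBLONG 80 x 40 mm head (long along its x), lying bristles down; head with bristles 34 mm high, and on it an upright wooden grip block 56 mm along x, 16 mm across y, reaching from 34 to 70 mm height; about 0.12 kg; loose; its origin is the centre of its underside and its z axis points up. Belongs in the oblong trough.
- square_tin: SQUARE closed metal tin, 54 x 54 mm over the lid (52 mm body, lid the top 13 mm), 68 mm tall, sides along its x and y, about 0.18 kg; loose, standing upright; its origin is the centre of its underside and its z axis points up. Belongs in the square bin.
- round_tub: Low ROUND closed metal tub, 62 mm diameter over the lid (60 mm body, lid the top 14 mm), 60 mm tall, about 0.17 kg; loose, standing upright; its origin is the centre of its underside and its z axis points up. Belongs in the wide shallow dish.
- square_bottle: Look-alike to leave alone: amber bottle with SQUARE 44 x 44 mm body, same height (90 mm) and same black cap as the round bottle; loose; its origin is the centre of its underside and its z axis points up.
- round_brush: Look-alike to leave alone: brush of the same woods and with the same grip block (56 x 16 mm, up to 70 mm high), but with a ROUND head of 62 mm diameter; loose; its origin is the centre of its underside and its z axis points up.
- narrow_cup: Narrow round cup, white plastic, inner diameter 64 mm, wall 4 mm, outer diameter 72 mm, 36 mm tall; origin at the centre of its underside, its inner floor 4 mm above that. Fixed in the caddy, a dark wooden tray 232 mm square with a rim 18 mm over the counter.
- wide_dish: Wide shallow round dish, white plastic, inner diameter 92 mm, wall 4 mm, outer diameter 100 mm, only 19 mm tall; fixed in the caddy; origin at the centre of its underside, inner floor 4 mm above that. The four holders stand on the tray's 6 mm floor in two rows of two, 110 mm apart, axes parallel to its sides; which is in which quarter changes.
- square_bin: Square open bin, white plastic, 84 x 84 mm outside, 76 x 76 mm inside, 32 mm tall; fixed in the caddy; origin at the centre of its underside, inner floor 4 mm above that, sides along its x and y.
- oblong_trough: Oblong open trough, white plastic, 106 mm along its x by 66 mm along its y outside, 98 x 58 mm inside, 29 mm tall; fixed in the caddy; origin at the centre of its underside, inner floor 4 mm above that. The four holders stand on the tray's 6 mm floor in two rows of two, 110 mm apart, axes parallel to its sides; which is in which quarter changes.
There are look-alikes about, which are no part of the job. Leave any blue look-alike of the round_tub alone.

How it is judged (in metres and radians):
At the end, for the whole second after the job is handed in: Bottle, brush, tin and tub at rest, upright (0.15 rad), each on its own holder's floor (underside under 9 mm above the holder's), within 13, 17, 18 and 19 mm of its centre (true anywhere inside); square bottle and round brush upright, within 30 mm of their start (horizontal distance between round_bottle and narrow_cup below 0.013 m and z of round_bottle in the frame of narrow_cup below 0.009 m and angle between each of round_bottle, oblong_brush, square_tin, round_tub, square_bottle, round_brush's own z axis and vertical below 0.15 rad and linear speed of each of round_bottle, oblong_brush, square_tin, round_tub, square_bottle, round_brush below 0.03 m/s and horizontal distance between oblong_brush and oblong_trough below 0.017 m and z of oblong_brush in the frame of oblong_trough below 0.009 m and horizontal distance between square_tin and square_bin below 0.018 m and z of square_tin in the frame of square_bin below 0.009 m and horizontal distance between round_tub and wide_dish below 0.019 m and z of round_tub in the frame of wide_dish below 0.009 m and distance of each of square_bottle, round_brush from where it was at the start of the episode below 0.03 m); the robot touches nothing.
It fails at once if the square bottle is moved more than 30 mm, lifted or toppled (distance of square_bottle from where it was at the start of the episode above 0.03 m or angle between square_bottle's own z axis and vertical above 0.5 rad).
It fails at once if the round brush is moved more than 30 mm, lifted or toppled (distance of round_brush from where it was at the start of the episode above 0.03 m or angle between round_brush's own z axis and vertical above 0.5 rad).
It also fails if it takes over 120 s, if anything falls off the work surface, if the arm or the gripper's body presses on something with over 40 N, if the wrist force passes 120 N, or if a joint passes its speed limit or range.

## Robot

A 6-joint arm with a two-finger parallel gripper is mounted at the origin on the work surface. World frame = base frame: x ahead of the robot, y to its left, z up, the work surface at z = 0. Lengths are in m, angles in degrees, forces in N, time in s.
With the tool pointing down it reaches from about 0.25 to 0.725 m from the base axis. Payload 9.7 kg.
Tool frame: the origin (TCP) lies between the finger pads; the fingertips stand bot.tcp_to_tips ahead of it and the grasp point (between the pads) lies 11 mm behind it (bot.tcp_to_tips is the distance from the TCP to the fingertips, in m); z points along the fingers, y is the line along which they close (so a half turn about z gives the same grasp; the last joint's range is limited). The gripper opens to 85 mm and grips with 20 to 120 N. Pads are 22 mm wide; open, the fingers measure 114 mm over their backs; the gripper's body (76 mm by 85 mm) begins 54 mm behind the grasp point. The pads swing forward as they close: fully open they stand 13 mm farther back than shut.
Start: joints at [74.714, 4.979, 10.078, 95.1, 0, 90], TCP at [0.145, 0.531, 0.213] pointing down, gripper open.
Joint ranges: [-179.16, 179.16], [-48.56, 103.87], [-65.8, 70.77], [-126.05, 130.52], [-82.76, 87.17], [-180, 180]. Speed limits (degrees/s): [127.2, 127.2, 147.25, 180, 180, 180].

## Interface

Orientations are given as [roll, pitch, yaw] about the fixed x, y, z axes, in that order (R = Rz(yaw) Ry(pitch) Rx(roll)).
In Python, from workcell import bot gives the robot as it stands. The module is installed in compiled form; this text tells all that it offers.
- The arm moves only by the tool carry_out, never from a script. Its arguments are lists of equal length, an entry for each row: "linear": the shift along the world's x, y, z normalised to -1 to 1, where 1 is 2 cm, a list of three; "rotation": the turn, a rotation vector about the world's x, y, z normalised to -1 to 1, where 1 is 8 degrees, a list of three; "grip": the closure, from -1 (fully open) to 1 (shut). In form: {"linear": [[tx, ty, tz], ...], "rotation": [[rx, ry, rz], ...], "grip": [grip, ...]}. A call has 1 to 12 rows; each row shifts and turns the commanded pose from where the row before left it; what a row does not reach is not made up. A row lasts 1/10 s, in which the tool goes at most 50 mm and 8.59 degrees, less where a joint would pass 70% of its speed; a pose out of reach is approached as far as the arm can. A call with a number of a shift or a turn outside -1 to 1 is refused whole. A call with a gripper value outside its range is refused whole. The fingers move at their own pace and stop on an object; "grip_force" is the grip in N (left out, the last holds). Time passes only in rows, so rows that do not move let the fingers close. It gives the time, the measured TCP pose, the force, the opening and the grip force at its end, in the units of the state.
- bot.get_obs(): the state, without advancing time (a new reading comes with each control period).
- bot.camera(name): name is "scene" or "top" or "wrist"; returns the picture (420x560x3 uint8, blue, green, red); there is no depth.
- bot.camera_model(name): a dict with "fx", "fy", "cx", "cy" (pixels), "distortion" ([k1, k2, p1, p2, k3] as OpenCV has them; the pictures are not rectified), "camera_from_world" (4x4, takes a point from world to camera coordinates). Camera axes: x right, y up, looking along -z (the intrinsics and any distortion apply to the point x, -y, -z); pixel columns grow to the right and rows downward; lengths in m; the calibration is good to about 2 mm. A picture is of the moment at which its call begins: read the wrist's pose just before it. camera_model takes no time and is no camera call; for the wrist camera it gives the pose at the moment of the call.
- bot.job_done(): hands the job in; it is judged then, once.
The state is a dict: "time": time; "q": joint angles; "qd": joint speeds; "joint_efforts": joint torques, N m; "ee_pos": TCP position; "tcp_rot": TCP orientation; "wrist_force": force on the tool from outside, world axes, zero at the start; "torque": the same for the moment, N m; "opening": finger opening in m; "grasp_force": force on a finger pad.
Only numpy, scipy, OpenCV 4.12 (cv2) and the standard library are available. Lean on these libraries where they do the work, as an engineer would, in place of code of your own. Each camera call takes 0.05 s, during which the arm holds its last target. There are 200 camera calls.

## Working session

There is one attempt and no reset: what is moved stays moved. The work goes in short steps, Python scripts to look and compute and a tool call to move; the robot and the scene stay as the last step left them, time stands still between calls to the robot, and variables do not carry over. Pictures are saved under pics/ and viewed, at most 14 in all, crops included, and the job is handed in when it is done.

Besides the shell and the picture viewer there is one more tool, called after "Call:" in YAML: its name, and indented under it one key for each argument. carry_out: Moves the arm, as the interface text tells. Its arguments: {"type":"object","properties":{"linear":{"type":"array","items":{"type":"array","items":{"type":"number"}}},"rotation":{"type":"array","items":{"type":"array","items":{"type":"number"}}},"grip":{"type":"array","items":{"type":"number"}},"grip_force":{"type":"number"}},"required":["linear","rotation","grip"]}

```bash
mkdir -p pics
cat > h.py <<'E'
import cv2,numpy as np
from workcell import bot
def model(n):
    m=bot.camera_model(n);K=np.array([[m['fx'],0,m['cx']],[0,m['fy'],m['cy']],[0,0,1.]])
    return K,np.array(m['distortion'],float),np.array(m['camera_from_world'])
def ray(M,u,v):
    K,D,T=M;p=cv2.undistortPoints(np.array([[[u,v]]],float),K,D)[0,0]
    d=T[:3,:3].T@np.array([p[0],-p[1],-1]);return -T[:3,:3].T@T[:3,3],d
def at(M,u,v,z):
    c,d=ray(M,u,v);return c+d*(z-c[2])/d[2]
def px(M,P):
    K,D,T=M;P=np.atleast_2d(P);c=P@T[:3,:3].T+T[:3,3];c=c*[1,-1,-1]
    return cv2.projectPoints(c,np.zeros(3),np.zeros(3),K,D)[0][:,0]
E
python3 - <<'E'
from h import *
o=bot.get_obs();print(o,bot.tcp_to_tips)
for n in('top','scene'):
    i=bot.camera(n);cv2.imwrite(f'pics/{n}0.png',i);K,D,T=model(n);print(n,K[0,0],(-T[:3,:3].T@T[:3,3]).round(3),T[:3,:3].round(2).tolist(),D)
E
```

```text
{'time': 0.0, 'q': array([ 7.47152936e+01,  5.01163351e+00,  1.00344049e+01,  9.51002849e+01,
       -3.41142856e-03,  8.99994190e+01]), 'qd': array([ 0.06518555, -0.0376813 , -0.0062078 ,  0.01839189, -0.00513753,
       -0.11415592]), 'joint_efforts': array([ 1.32431713e-03, -5.20384920e+01,  4.64807296e+01,  1.61615212e-02,
       -7.96650255e-06,  2.49581412e-06]), 'ee_pos': array([0.14493752, 0.53028992, 0.21187754]), 'tcp_rot': array([-1.79922486e+02,  3.41063941e-03,  1.64715879e+02]), 'wrist_force': array([-0.03471942,  0.04164544, -0.02411596]), 'torque': array([-0.06703188, -0.03660738,  0.00128006]), 'grasp_force': 0.0, 'opening': 0.08527180804317884} 0.008
top 430.01636851790863 [0.493 0.018 1.235] [[0.01, -1.0, 0.0], [1.0, 0.01, 0.05], [-0.05, 0.0, 1.0]] [-0.08661884  0.          0.          0.          0.        ]
scene 520.2029633156751 [1.279 0.407 1.079] [[-0.46, 0.89, -0.0], [-0.7, -0.36, 0.61], [0.54, 0.29, 0.79]] [-0.04853511  0.          0.          0.          0.        ]
```

View pics/top0.png

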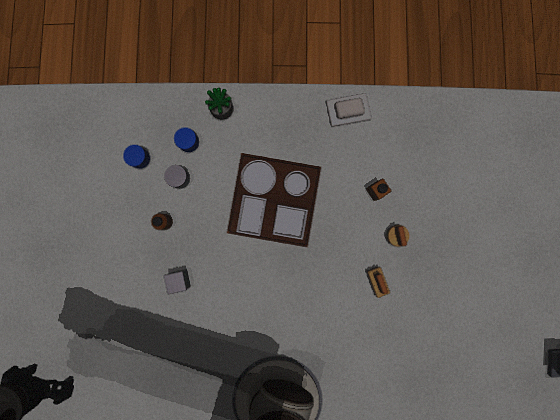

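View pics/scene0.png

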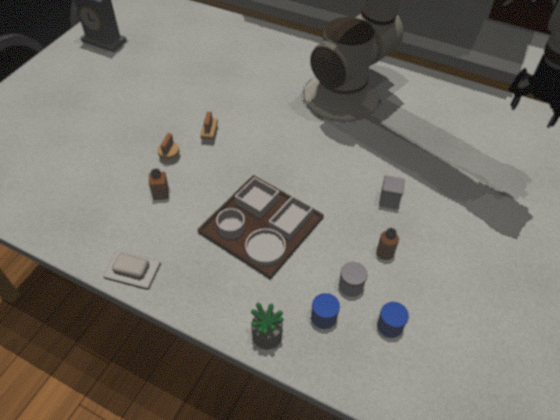

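Top view: the amber bottles are at (162,220) and (377,188), and the brushes at (377,282) and (397,235). The tin is at (177,281). The grey tub is at (176,176), next to blue look-alikes at (137,156) and (186,139). Holders are dish (258,177), cup (297,183), trough (252,216) and bin (290,222). I'll confirm these in one enlarged crop.

Run:
```python
from h import *
i=cv2.imread('pics/top0.png')
a=i[150:300,140:325];b=i[165:305,350:420]
A=cv2.resize(a,None,fx=3,fy=3,interpolation=cv2.INTER_CUBIC);B=cv2.resize(b,None,fx=3,fy=3,interpolation=cv2.INTER_CUBIC)
o=np.zeros((450,775,3),np.uint8);o[:,:555]=A;o[:420,560:770]=B
cv2.imwrite('pics/c1.png',cv2.convertScaleAbs(o,alpha=1.7))
M=model('top')
for n,u,v,z in [('bottle',162,220,.09),('sqb',377,188,.09),('obrush',377,282,.07),('rbrush',398,235,.07),('tin',176,281,.068),('tub',176,176,.06),('dish',258,177,.025),('cup',297,183,.042),('trough',252,216,.035),('bin',290,222,.038),('t1',242,154,.018),('t2',321,166,.018),('t3',308,246,.018),('t4',228,233,.018)]: print(n,at(M,u,v,z).round(3))
```

```text
bottle [0.513 0.312 0.09 ]
sqb [ 0.605 -0.263  0.09 ]
obrush [ 0.352 -0.268  0.07 ]
rbrush [ 0.48  -0.326  0.07 ]
tin [0.349 0.276 0.068]
tub [0.636 0.284 0.06 ]
dish [0.639 0.059 0.025]
cup [ 0.621 -0.051  0.042]
trough [0.528 0.074 0.035]
bin [ 0.513 -0.032  0.038]
t1 [0.706 0.106 0.018]
t2 [ 0.674 -0.12   0.018]
t3 [ 0.446 -0.084  0.018]
t4 [0.48  0.142 0.018]
```

View pics/c1.png

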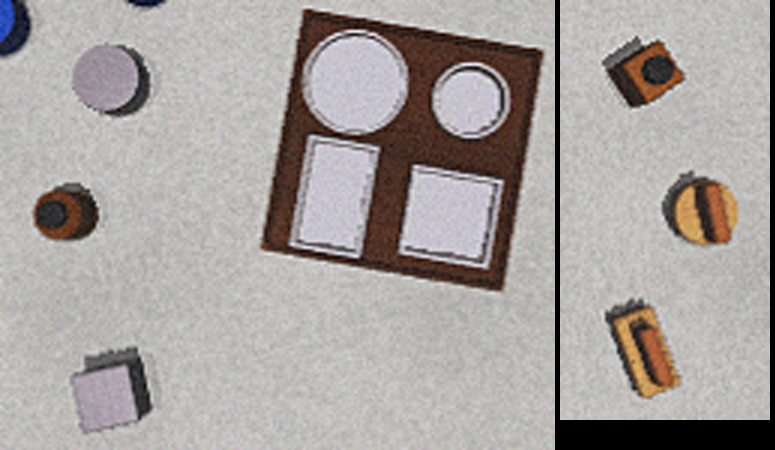

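The crop confirms the targets. The round-bodied bottle is the left one (162,220), and the bottle at (377,188) has a square body. The oblong-headed brush is the lower one (377,282). The grey tub is at (176,176), and the blue ones are look-alikes.

Run:
```python
from h import *
M=model('top')
L=lambda x,y:(140+x/3,150+y/3)
R=lambda x,y:(350+(x-560)/3,165+y/3)
def pts(ps,z): return np.array([at(M,*p,z)[:2] for p in ps])
def rep(n,P):
    e=np.roll(P,-1,0)-P;print(n,'c',P.mean(0).round(4),'len',np.hypot(*e.T).round(3),'ang',(np.degrees(np.arctan2(e[:,1],e[:,0]))%90).round(1))
rep('tray',pts([L(304,10),L(543,51),L(502,290),L(262,248)],.018))
rep('bin',pts([L(414,165),L(503,181),L(489,268),L(399,253)],.038))
rep('trough',pts([L(309,135),L(380,147),L(361,258),L(289,246)],.035))
print('dish',at(M,*L(356,82),.025).round(4),'cup',at(M,*L(471,100),.042).round(4))
rep('tin',pts([L(72,377),L(131,363),L(142,421),L(83,433)],.068))
print('tub',at(M,*L(106,78),.06).round(4),'bottle',at(M,*L(51,214),.09).round(4))
rep('grip',pts([R(631,325),R(644,320),R(672,383),R(658,388)],.07))
rep('head',pts([R(610,312),R(645,304),R(680,387),R(645,398)],.034))
```

```text
tray c [0.5757 0.0122] len [0.231 0.23  0.229 0.229] ang [80.8 80.6 80.7 80.9]
bin c [ 0.512  -0.0333] len [0.084 0.082 0.085 0.083] ang [80.4 81.3 81.1 80.9]
trough c [0.5298 0.0752] len [0.067 0.105 0.068 0.105] ang [81.  81.  81.2 80.6]
dish [0.6381 0.057  0.025 ] cup [ 0.6205 -0.0505  0.042 ]
tin c [0.3438 0.2773] len [0.055 0.053 0.055 0.051] ang [14.2 11.7 12.4 12.1]
tub [0.6355 0.2859 0.06  ] bottle [0.5095 0.3257 0.09  ]
grip c [ 0.3491 -0.2777] len [0.013 0.062 0.014 0.062] ang [21.  24.6 19.5 23.8]
head c [ 0.3481 -0.281 ] len [0.034 0.084 0.035 0.086] ang [13.  23.4 17.3 22.7]
```

Call:
carry_out:
  linear:
    - [0.83, -1, 0]
    - [0.83, -1, 0]
    - [0.83, -1, 0]
    - [0.83, -1, 0]
    - [0.83, -1, 0]
    - [0.83, -1, 0]
    - [0.83, -1, 0]
    - [0.83, -1, 0]
    - [0.83, -1, 0]
    - [0.83, -1, 0]
    - [0.83, -1, 0]
    - [0.83, -1, 0]
  rotation:
    - [0, 0, 0.29]
    - [0, 0, 0.29]
    - [0, 0, 0.29]
    - [0, 0, 0.29]
    - [0, 0, 0.29]
    - [0, 0, 0.29]
    - [0, 0, 0.29]
    - [0, 0, 0.29]
    - [0, 0, 0.29]
    - [0, 0, 0.29]
    - [0, 0, 0.29]
    - [0, 0, 0.29]
  grip: [-1, -1, -1, -1, -1, -1, -1, -1, -1, -1, -1, -1]
  grip_force: 40

```text
time: 1.3
ee_pos: [0.3446, 0.2895, 0.2123]
tcp_rot: [-180.0, -0.0, -167.3]
wrist_force: [-0.1, 0.9, 0.4]
opening: 0.0852
grasp_force: 0.0
```

Call:
carry_out:
  linear:
    - [0, -0.7, 0]
    - [0, 0, 0]
  rotation:
    - [0, 0, 0]
    - [0, 0, 0]
  grip: [-1, -1]

```text
time: 1.5
ee_pos: [0.3441, 0.2753, 0.2126]
tcp_rot: [-180.0, -0.0, -167.6]
wrist_force: [-0.2, 0.3, 0.1]
opening: 0.0858
grasp_force: 0.0
```

Run:
```python
from h import *
o=bot.get_obs();print(o['ee_pos'],o['tcp_rot'],o['q'].round(1),o['time'])
M=model('wrist');i=bot.camera('wrist')
P=[]
c=np.array([.3438,.2773]);a=np.radians(12.5);ex=np.array([np.cos(a),np.sin(a)]);ey=np.array([-ex[1],ex[0]])
for s,t in((1,1),(-1,1),(-1,-1),(1,-1)): P.append([*(c+.027*(s*ex+t*ey)),.068])
q=px(M,P);print(q.round(),M[0][0,0])
cv2.imwrite('pics/w1.png',i)
cv2.polylines(i,[q.round().astype(int)],True,(0,0,255),1);cv2.imwrite('pics/w1b.png',i)
```

```text
[0.34405022 0.27529033 0.21260248] [-1.79989534e+02 -2.37113091e-02 -1.67617461e+02] [38.7 -9.9 -4.2 95.6  0.  26.3] 1.5
[[306. 218.]
 [307. 167.]
 [253. 167.]
 [255. 218.]] 308.6047376211998
```

View pics/w1b.png

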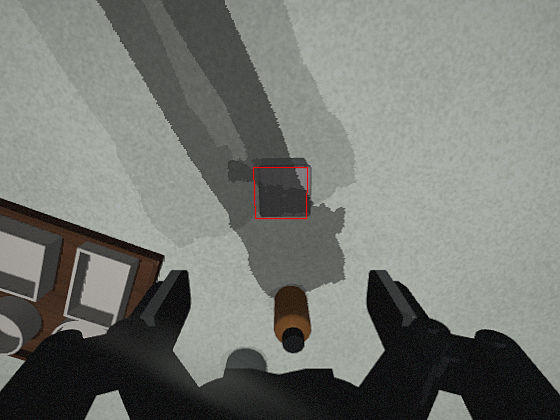

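Wrist view: the tin top fills about (254–308, 167–217), and the overlay from the top-camera estimate fits it within about 2 px, or 2 mm. Descending to grip the lid.

Call:
carry_out:
  linear:
    - [0, 0.1, -1]
    - [0, 0, -1]
    - [0, 0, -1]
    - [0, 0, -1]
    - [0, 0, -1]
    - [0, 0, -1]
    - [0, 0, -1]
    - [0, 0, -1]
    - [0, 0, -0.25]
    - [0, 0, 0]
    - [0, 0, 0]
    - [0, 0, 0]
  rotation:
    - [0, 0, 0]
    - [0, 0, 0]
    - [0, 0, 0]
    - [0, 0, 0]
    - [0, 0, 0]
    - [0, 0, 0]
    - [0, 0, 0]
    - [0, 0, 0]
    - [0, 0, 0]
    - [0, 0, 0]
    - [0, 0, 0]
    - [0, 0, 0]
  grip: [-1, -1, -1, -1, -1, -1, -1, -1, -1, -1, 1, 1]
  grip_force: 40

```text
time: 2.75
ee_pos: [0.3446, 0.2791, 0.0487]
tcp_rot: [180.0, 0.1, -167.4]
wrist_force: [0.9, -0.5, -0.3]
opening: 0.0586
grasp_force: 0.0
```

Call:
carry_out:
  linear:
    - [0, 0, 0]
    - [0, 0, 0]
    - [0, 0, 0]
    - [0, 0, 0]
    - [0, 0, 0]
    - [0, 0, 0]
  rotation:
    - [0, 0, 0]
    - [0, 0, 0]
    - [0, 0, 0]
    - [0, 0, 0]
    - [0, 0, 0]
    - [0, 0, 0]
  grip: [1, 1, 1, 1, 1, 1]

```text
time: 3.35
ee_pos: [0.3476, 0.2764, 0.0548]
tcp_rot: [-179.7, 0.6, -167.6]
wrist_force: [-4.1, -32.0, 60.5]
opening: 0.0001
grasp_force: 27.6
```

Run:
```python
from h import *
i=bot.camera('scene')[130:290,300:480];t=bot.camera('top')[230:330,120:240]
o=np.zeros((480,800,3),np.uint8);o[:,:440]=cv2.resize(i,(540,480))[:,:440]
o[:300,440:]=cv2.resize(t,(360,300))
cv2.imwrite('pics/s1.png',cv2.convertScaleAbs(o,alpha=1.5));print(bot.get_obs()['wrist_force'])
```

```text
[ -4.33919985 -31.92979391  60.35217112]
```

View pics/s1.png

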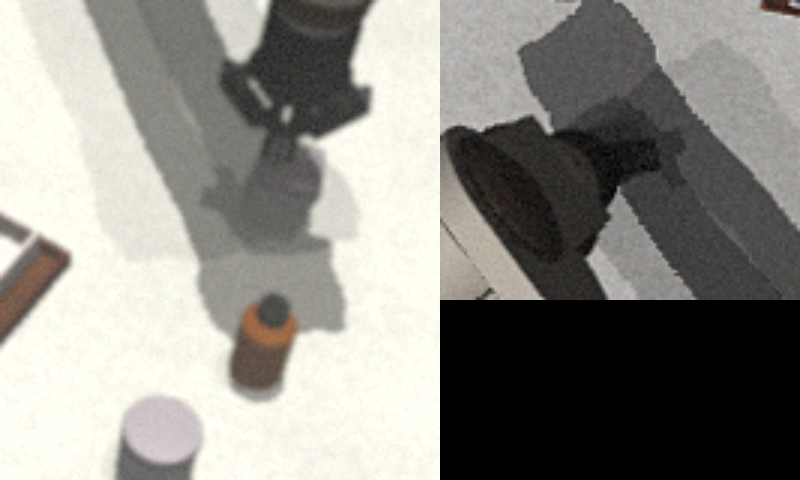

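The fingers have shut above the tin rather than around it, because the open pads sit farther back. I'll rise and look again.

Call:
carry_out:
  linear:
    - [0, 0, 0.5]
    - [0, 0, 1]
    - [0, 0, 1]
    - [0, 0, 1]
    - [0, 0, 1]
    - [0, 0, 1]
    - [0, 0, 1]
    - [0, 0, 0]
    - [0, 0, 0]
  rotation:
    - [0, 0, 0]
    - [0, 0, 0]
    - [0, 0, 0]
    - [0, 0, 0]
    - [0, 0, 0]
    - [0, 0, 0]
    - [0, 0, 0]
    - [0, 0, 0]
    - [0, 0, 0]
  grip: [1, 1, -1, -1, -1, -1, -1, -1, -1]

```text
time: 4.35
ee_pos: [0.3444, 0.2786, 0.1776]
tcp_rot: [180.0, 0.0, -167.5]
wrist_force: [-0.3, 0.2, -0.1]
opening: 0.0853
grasp_force: 0.0
```

Run:
```python
from h import *
o=bot.get_obs();print(o['ee_pos'],o['tcp_rot'],o['opening'],o['time'],o['wrist_force'])
M=model('wrist');i=bot.camera('wrist')
cv2.imwrite('pics/w2.png',i)
j=cv2.resize(cv2.convertScaleAbs(i[100:250,180:380],alpha=1.8),None,fx=4,fy=4,interpolation=cv2.INTER_CUBIC)
c=np.array([.3438,.2773]);a=np.radians(12.5);ex=np.array([np.cos(a),np.sin(a)]);ey=np.array([-ex[1],ex[0]])
for z in(.068,0):
    q=px(M,[[*(c+.027*(s*ex+t*ey)),z] for s,t in((1,1),(-1,1),(-1,-1),(1,-1))])
    cv2.polylines(j,[((q-[180,100])*4).round().astype(int)],True,(0,0,255),1)
cv2.imwrite('pics/w2b.png',j)
```

```text
[0.3444215  0.27864096 0.17762128] [ 1.79982890e+02  3.65757111e-02 -1.67456137e+02] 0.08529030938874722 4.35 [-0.29232652  0.19274105 -0.12750846]
```

View pics/w2b.png

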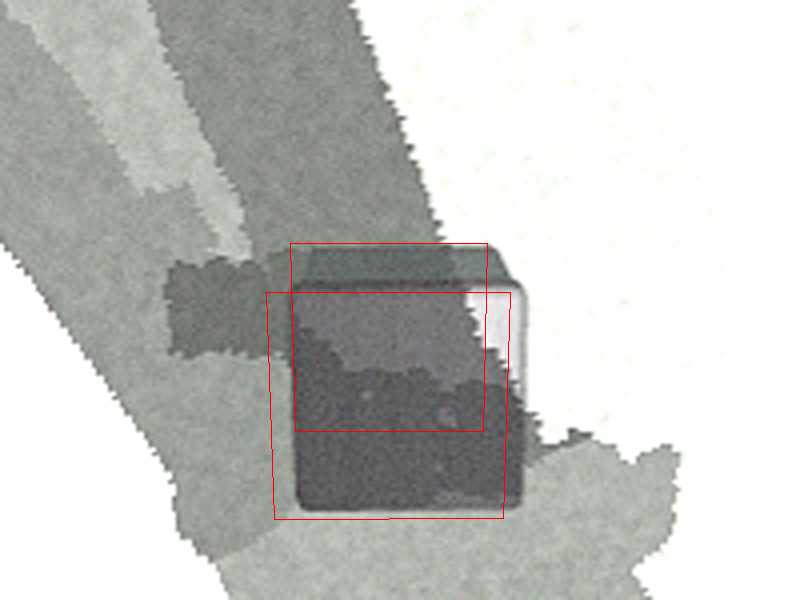

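The tin is still upright. Its top is at crop (296–525, 285–510), so it is centred under the tool. Before regripping, I'll check the tin-top height and the fingertip geometry numerically.

Run:
```python
from h import *
M=model('wrist');o=bot.get_obs()
K,D,T=M;C=-T[:3,:3].T@T[:3,3];print('cam',C.round(4),'tcp',o['ee_pos'],'axis',(-T[2,:3]).round(3))
# tin top corners in w2, pixel -> size at several z
cs=[(180+x/4,100+y/4) for x,y in((295,284),(526,284),(524,511),(297,511))]
for z in(.075,.068,.06,.054,.048):
    P=np.array([at(M,*c,z)[:2] for c in cs]);e=np.roll(P,-1,0)-P;print(z,np.hypot(*e.T).round(4),P.mean(0).round(4))
# tips: project candidates along tool at open 85
i=cv2.imread('pics/w2.png')
R=cv2.Rodrigues(np.zeros(3))[0]
f=np.radians(102.5);d=np.array([np.cos(f),np.sin(f),0])
for dz in(.013,.005,-.008):
    print(dz,px(M,[o['ee_pos']+s*.0427*d+[0,0,dz] for s in(1,-1)]).round(1).tolist())
w=cv2.imread('pics/w1.png').astype(int).sum(2)
print('row175',w[175,240:325].tolist());print('col300',w[145:235,305].tolist())
```

```text
cam [0.2644 0.2605 0.338 ] tcp [0.34411814 0.27841568 0.17695855] axis [ 0.307  0.068 -0.949]
0.075 [0.0497 0.0524 0.0519 0.0524] [0.3384 0.281 ]
0.068 [0.051  0.0538 0.0532 0.0538] [0.3404 0.2815]
0.06 [0.0525 0.0554 0.0548 0.0554] [0.3426 0.2821]
0.054 [0.0537 0.0566 0.056  0.0566] [0.3443 0.2826]
0.048 [0.0548 0.0578 0.0572 0.0578] [0.346  0.2831]
0.013 [[357.8, 268.9], [199.5, 268.9]]
0.005 [[354.3, 261.9], [202.9, 262.0]]
-0.008 [[349.3, 251.8], [207.9, 251.9]]
row175 [192, 187, 185, 185, 183, 192, 186, 186, 193, 197, 195, 198, 186, 189, 181, 186, 181, 194, 147, 183, 162, 189, 182, 177, 188, 185, 195, 177, 194, 192, 184, 188, 176, 182, 197, 206, 194, 202, 188, 185, 191, 185, 181, 192, 196, 215, 195, 192, 187, 189, 208, 190, 191, 189, 184, 189, 178, 163, 261, 391, 376, 375, 377, 385, 377, 373, 382, 383, 371, 347, 276, 323, 446, 413, 425, 424, 432, 418, 419, 412, 418, 439, 435, 444, 440]
col300 [413, 427, 424, 426, 428, 421, 438, 425, 425, 422, 425, 420, 426, 425, 367, 214, 240, 178, 199, 151, 169, 158, 350, 350, 383, 376, 366, 363, 368, 375, 373, 357, 369, 368, 359, 360, 362, 370, 362, 363, 357, 359, 371, 390, 392, 105, 128, 155, 136, 157, 149, 137, 155, 158, 156, 153, 158, 148, 158, 147, 132, 156, 162, 146, 160, 166, 152, 133, 206, 186, 177, 233, 301, 293, 293, 303, 291, 289, 287, 292, 286, 285, 297, 299, 316, 307, 287, 283, 296, 309]
```

The tin top is at z=0.068 as it should be, centred at (0.3404, 0.2815). Both the wrist image and the contact at TCP z=0.055 put the fingertips about 13 mm above the TCP when shut, and more when open. I need to go deeper, so TCP goes to about 0.022, which is safe under either geometry.

Call:
carry_out:
  linear:
    - [-0.15, 0.15, -1]
    - [0, 0, -1]
    - [0, 0, -1]
    - [0, 0, -1]
    - [0, 0, -1]
    - [0, 0, -1]
    - [0, 0, -0.7]
    - [0, 0, -0.6]
    - [0, 0, -0.5]
    - [0, 0, 0]
    - [0, 0, 0]
    - [0, 0, 0]
  rotation:
    - [0, 0, 0]
    - [0, 0, 0]
    - [0, 0, 0]
    - [0, 0, 0]
    - [0, 0, 0]
    - [0, 0, 0]
    - [0, 0, 0]
    - [0, 0, 0]
    - [0, 0, 0]
    - [0, 0, 0]
    - [0, 0, 0]
    - [0, 0, 0]
  grip: [-1, -1, -1, -1, -1, -1, -1, -1, -1, -1, 0, 0.2]
  grip_force: 40

```text
time: 5.6
ee_pos: [0.3416, 0.2819, 0.0224]
tcp_rot: [180.0, 0.1, -167.4]
wrist_force: [0.1, 0.3, -0.4]
opening: 0.0594
grasp_force: 0.0
```

Call:
carry_out:
  linear:
    - [0, 0, 0]
    - [0, 0, 0]
    - [0, 0, 0]
    - [0, 0, 0]
  rotation:
    - [0, 0, 0]
    - [0, 0, 0]
    - [0, 0, 0]
    - [0, 0, 0]
  grip: [1, 1, 1, 1]

```text
time: 6.0
ee_pos: [0.3418, 0.2819, 0.0226]
tcp_rot: [180.0, 0.1, -167.4]
wrist_force: [-0.0, -1.7, 6.5]
opening: 0.0529
grasp_force: 42.9
```

Call:
carry_out:
  linear:
    - [0, 0, 0.5]
    - [0, 0, 1]
    - [0, 0, 1]
    - [0, 0, 1]
    - [0, 0, 1]
    - [0, 0, 1]
    - [0, 0, 1]
    - [0.535, -0.985, 0]
    - [0.535, -0.985, 0]
    - [0.535, -0.985, 0]
    - [0.535, -0.985, 0]
    - [0.535, -0.985, 0]
  rotation:
    - [0, 0, 0]
    - [0, 0, 0]
    - [0, 0, 0]
    - [0, 0, 0]
    - [0, 0, 0]
    - [0, 0, 0]
    - [0, 0, 0]
    - [0, 0, -0.17]
    - [0, 0, -0.17]
    - [0, 0, -0.17]
    - [0, 0, -0.17]
    - [0, 0, -0.17]
  grip: [1, 1, 1, 1, 1, 1, 1, 1, 1, 1, 1, 1]

```text
time: 7.2
ee_pos: [0.395, 0.1822, 0.1521]
tcp_rot: [180.0, 0.0, -174.3]
wrist_force: [-0.1, -0.4, -1.4]
opening: 0.0532
grasp_force: 42.6
```

Call:
carry_out:
  linear:
    - [0.535, -0.985, 0]
    - [0.535, -0.985, 0]
    - [0.535, -0.985, 0]
    - [0.535, -0.985, 0]
    - [0.535, -0.985, 0]
    - [0.535, -0.985, 0]
    - [0.535, -0.985, 0]
    - [0.535, -0.985, 0]
    - [0.535, -0.985, 0]
    - [0.535, -0.985, 0]
    - [0.535, -0.985, 0]
    - [0, 0, 0]
  rotation:
    - [0, 0, -0.17]
    - [0, 0, -0.17]
    - [0, 0, -0.17]
    - [0, 0, -0.17]
    - [0, 0, -0.17]
    - [0, 0, -0.17]
    - [0, 0, -0.17]
    - [0, 0, -0.17]
    - [0, 0, -0.17]
    - [0, 0, -0.17]
    - [0, 0, -0.17]
    - [0, 0, 0]
  grip: [1, 1, 1, 1, 1, 1, 1, 1, 1, 1, 1, 1]

```text
time: 8.4
ee_pos: [0.5131, -0.0354, 0.1516]
tcp_rot: [-180.0, -0.0, 170.6]
wrist_force: [-0.3, 0.1, -2.0]
opening: 0.0534
grasp_force: 42.6
```

```bash
cat > look.py <<'E'
import sys
from h import *
o=bot.get_obs();print(o['ee_pos'].round(4),o['tcp_rot'].round(1),o['opening'].round(4),o['time'],o['wrist_force'].round(1))
i=bot.camera('wrist');cv2.imwrite(f'pics/{sys.argv[1]}.png',i)
j=cv2.convertScaleAbs(i,alpha=1.4)
cv2.imwrite(f'pics/{sys.argv[1]}b.png',j)
E
python3 look.py w3
```

```text
Traceback (most recent call last):
  File "look.py", line 3, in <module>
    o=bot.get_obs();print(o['ee_pos'].round(4),o['tcp_rot'].round(1),o['opening'].round(4),o['time'],o['wrist_force'].round(1))
                                                                     ^^^^^^^^^^^^^^^^^^
AttributeError: 'float' object has no attribute 'round'
```

Call:
carry_out:
  linear:
    - [0, 0.1, -1]
    - [0, 0, -1]
    - [0, 0, -1]
    - [0, 0, -1]
    - [0, 0, -1]
    - [0, 0, -0.5]
    - [0, 0, -0.3]
    - [0, 0, -0.1]
    - [0, 0, 0]
  rotation:
    - [0, 0, 0]
    - [0, 0, 0]
    - [0, 0, 0]
    - [0, 0, 0]
    - [0, 0, 0]
    - [0, 0, 0]
    - [0, 0, 0]
    - [0, 0, 0]
    - [0, 0, 0]
  grip: [1, 1, 1, 1, 1, 1, 1, 1, 1]

```text
time: 9.3
ee_pos: [0.5127, -0.0316, 0.0342]
tcp_rot: [180.0, 0.0, 170.8]
wrist_force: [0.0, 0.0, -1.1]
opening: 0.053
grasp_force: 42.6
```

Call:
carry_out:
  linear:
    - [0, 0, -0.08]
    - [0, 0, 0]
  rotation:
    - [0, 0, 0]
    - [0, 0, 0]
  grip: [1, 1]

```text
time: 9.5
ee_pos: [0.5129, -0.0317, 0.0327]
tcp_rot: [180.0, 0.1, 170.8]
wrist_force: [1.5, 0.1, -0.7]
opening: 0.0532
grasp_force: 42.7
```

Call:
carry_out:
  linear:
    - [0, 0, 0]
    - [0, 0, 0]
    - [0, 0, 0]
    - [0, 0, 0.3]
    - [0, 0, 0.7]
    - [0, 0, 1]
    - [0, 0, 1]
    - [0, 0, 1]
    - [0, 0, 1]
    - [0, 0, 1]
    - [0, 0, 0]
    - [0, 0, 0]
  rotation:
    - [0, 0, 0]
    - [0, 0, 0]
    - [0, 0, 0]
    - [0, 0, 0]
    - [0, 0, 0]
    - [0, 0, 0]
    - [0, 0, 0]
    - [0, 0, 0]
    - [0, 0, 0]
    - [0, 0, 0]
    - [0, 0, 0]
    - [0, 0, 0]
  grip: [-0.7, -0.7, -0.7, -0.7, -0.7, -0.7, -1, -1, -1, -1, -1, -1]

```text
time: 10.7
ee_pos: [0.5127, -0.0317, 0.1528]
tcp_rot: [180.0, 0.1, 170.8]
wrist_force: [-0.2, 0.3, 0.4]
opening: 0.0856
grasp_force: 0.0
```

Call:
carry_out:
  linear:
    - [0, 1, 0]
    - [0, 1, 0]
    - [0, 1, 0]
    - [0, 1, 0]
    - [0, 1, 0]
    - [0, 1, 0]
    - [0, 1, 0]
    - [0, 1, 0]
    - [0, 1, 0]
    - [0, 1, 0]
    - [0, 1, 0]
    - [0, 1, 0]
  rotation:
    - [0, 0, 0]
    - [0, 0, 0]
    - [0, 0, 0]
    - [0, 0, 0]
    - [0, 0, 0]
    - [0, 0, 0]
    - [0, 0, 0]
    - [0, 0, 0]
    - [0, 0, 0]
    - [0, 0, 0]
    - [0, 0, 0]
    - [0, 0, 0]
  grip: [-1, -1, -1, -1, -1, -1, -1, -1, -1, -1, -1, -1]

```text
time: 11.9
ee_pos: [0.5119, 0.209, 0.151]
tcp_rot: [-180.0, -0.1, 170.8]
wrist_force: [-0.4, 0.1, -0.9]
opening: 0.0857
grasp_force: 0.0
```

Call:
carry_out:
  linear:
    - [0, 1, 0.2]
    - [0, 1, 0.2]
    - [0, 1, 0.2]
    - [0, 0.9, 0.2]
    - [0, 0.8, 0]
    - [0, 0.8, 0]
    - [0, 0, 0]
  rotation:
    - [0, 0, 0]
    - [0, 0, 0]
    - [0, 0, 0]
    - [0, 0, 0]
    - [0, 0, 0]
    - [0, 0, 0]
    - [0, 0, 0]
  grip: [-1, -1, -1, -1, -1, -1, -1]

```text
time: 12.6
ee_pos: [0.512, 0.3199, 0.1669]
tcp_rot: [-180.0, -0.1, 170.9]
wrist_force: [-0.8, -0.6, -0.4]
opening: 0.0856
grasp_force: 0.0
```

```bash
sed -i "s/o\['opening'\].round(4)/o['opening']/" look.py; python3 look.py w3
python3 - <<'E'
from h import *
M=model('wrist');print('pred cap',px(M,[.5095,.3257,.09]).round(),'shoulder',px(M,[.5095,.3257,.063]).round())
t=bot.camera('top');cv2.imwrite('pics/top1.png',t)
i=cv2.imread('pics/w3b.png');t=cv2.resize(cv2.convertScaleAbs(t[150:255,220:330],alpha=1.5),(440,420))
o=np.hstack([i[:,130:430],t]);cv2.imwrite('pics/m1.png',o)
E
```

```text
[0.512  0.3199 0.1669] [-1.800e+02 -1.000e-01  1.709e+02] 0.0855886039129172 12.6 [-0.8 -0.6 -0.4]
pred cap [[287. 210.]] shoulder [[286. 201.]]
```

View pics/m1.png

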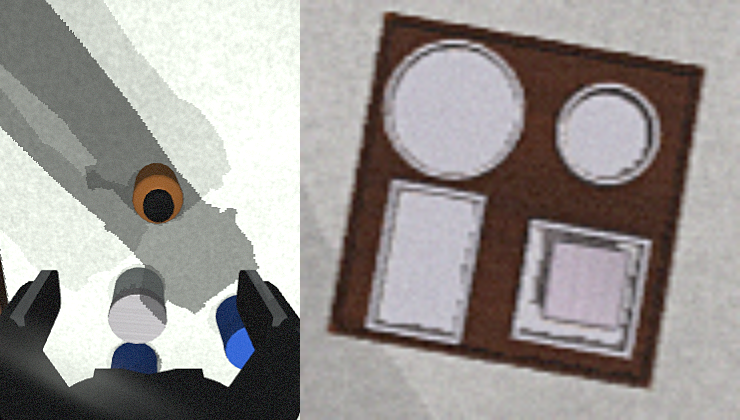

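The tin stands in the bin, upright at right-picture pixel (585,285). The bottle cap is at wrist pixel (288,205) against a predicted (287,210), so I'll correct x by about −3 mm. Now gripping the bottle.

Call:
carry_out:
  linear:
    - [-0.25, 0.3, 0]
    - [0, 0, -1]
    - [0, 0, -1]
    - [0, 0, -1]
    - [0, 0, -1]
    - [0, 0, -1]
    - [0, 0, -1]
    - [0, 0, -0.8]
    - [0, 0, -0.7]
    - [0, 0, 0]
    - [0, 0, 0]
    - [0, 0, 0]
  rotation:
    - [0, 0, 0]
    - [0, 0, 0]
    - [0, 0, 0]
    - [0, 0, 0]
    - [0, 0, 0]
    - [0, 0, 0]
    - [0, 0, 0]
    - [0, 0, 0]
    - [0, 0, 0]
    - [0, 0, 0]
    - [0, 0, 0]
    - [0, 0, 0]
  grip: [-1, -1, -1, -1, -1, -1, -1, -1, -1, -1, 0, 0.2]

```text
time: 13.9
ee_pos: [0.5079, 0.3246, 0.0192]
tcp_rot: [179.9, 0.1, 170.8]
wrist_force: [0.6, 0.2, 0.4]
opening: 0.0591
grasp_force: 0.0
```

Call:
carry_out:
  linear:
    - [0, 0, 0]
    - [0, 0, 0]
    - [0, 0, 0]
    - [0, 0, 0]
    - [0, 0, 0]
  rotation:
    - [0, 0, 0]
    - [0, 0, 0]
    - [0, 0, 0]
    - [0, 0, 0]
    - [0, 0, 0]
  grip: [1, 1, 1, 1, 1]

```text
time: 14.4
ee_pos: [0.5081, 0.3249, 0.0194]
tcp_rot: [179.9, 0.1, 170.8]
wrist_force: [-0.0, 1.0, 6.0]
opening: 0.0453
grasp_force: 40.2
```

Call:
carry_out:
  linear:
    - [0, 0, 0.5]
    - [0, 0, 1]
    - [0, 0, 1]
    - [0, 0, 1]
    - [0, 0, 1]
    - [0, 0, 1]
    - [0, 0, 1]
    - [0.298, -0.99, 0]
    - [0.298, -0.99, 0]
    - [0.298, -0.99, 0]
    - [0.298, -0.99, 0]
    - [0.298, -0.99, 0]
  rotation:
    - [0, 0, 0]
    - [0, 0, 0]
    - [0, 0, 0]
    - [0, 0, 0]
    - [0, 0, 0]
    - [0, 0, 0]
    - [0, 0, 0]
    - [0, 0, 0]
    - [0, 0, 0]
    - [0, 0, 0]
    - [0, 0, 0]
    - [0, 0, 0]
  grip: [1, 1, 1, 1, 1, 1, 1, 1, 1, 1, 1, 1]

```text
time: 15.6
ee_pos: [0.5373, 0.2244, 0.1485]
tcp_rot: [-180.0, -0.0, 170.8]
wrist_force: [0.9, -0.1, -0.9]
opening: 0.0448
grasp_force: 40.9
```

Call:
carry_out:
  linear:
    - [0.298, -0.99, 0]
    - [0.298, -0.99, 0]
    - [0.298, -0.99, 0]
    - [0.298, -0.99, 0]
    - [0.298, -0.99, 0]
    - [0.298, -0.99, 0]
    - [0.298, -0.99, 0]
    - [0.298, -0.99, 0]
    - [0.298, -0.99, 0]
    - [0.298, -0.99, 0]
    - [0.298, -0.99, 0]
    - [0.298, -0.99, 0]
  rotation:
    - [0, 0, 0]
    - [0, 0, 0]
    - [0, 0, 0]
    - [0, 0, 0]
    - [0, 0, 0]
    - [0, 0, 0]
    - [0, 0, 0]
    - [0, 0, 0]
    - [0, 0, 0]
    - [0, 0, 0]
    - [0, 0, 0]
    - [0, 0, 0]
  grip: [1, 1, 1, 1, 1, 1, 1, 1, 1, 1, 1, 1]

```text
time: 16.8
ee_pos: [0.6088, -0.0131, 0.1485]
tcp_rot: [-180.0, -0.0, 170.8]
wrist_force: [0.5, -0.4, -0.9]
opening: 0.0451
grasp_force: 40.9
```

Call:
carry_out:
  linear:
    - [0.298, -0.99, 0]
    - [0.298, -0.99, 0]
    - [0, 0, 0]
    - [0, 0, 0]
  rotation:
    - [0, 0, 0]
    - [0, 0, 0]
    - [0, 0, 0]
    - [0, 0, 0]
  grip: [1, 1, 1, 1]

```text
time: 17.2
ee_pos: [0.6205, -0.052, 0.1481]
tcp_rot: [180.0, -0.0, 170.7]
wrist_force: [-0.4, 0.4, -1.7]
opening: 0.0448
grasp_force: 40.9
```

```bash
python3 look.py w4
python3 - <<'E'
from h import *
M=model('wrist');o=bot.get_obs();p=o['ee_pos'];i=cv2.imread('pics/w4b.png')
def circ(c,z,r,col):
    a=np.linspace(0,6.28,60);q=px(M,np.c_[c[0]+r*np.cos(a),c[1]+r*np.sin(a),0*a+z]);cv2.polylines(i,[q.round().astype(int)],True,col,1)
zb=p[2]-.019
circ((.6212,-.0509),.042,.036,(0,0,255))       # cup rim expected
circ(p,zb+.09,.013,(0,255,0));circ(p,zb+.09,.023,(0,255,255))
cv2.imwrite('pics/m2.png',i)
E
```

```text
[ 0.6205 -0.052   0.1481] [180.   -0.  170.7] 0.04481552477057507 17.2 [-0.4  0.4 -1.7]
```

View pics/m2.png

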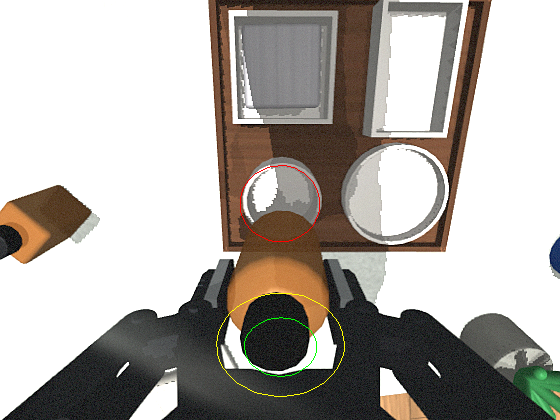

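The bottle is held upright. Its cap is at (278,343) near the predicted green ring (280,347), and the cup rim matches the red ring at (281,203). Lowering.

Call:
carry_out:
  linear:
    - [0, 0.05, -1]
    - [0, 0, -1]
    - [0, 0, -1]
    - [0, 0, -1]
    - [0, 0, -0.8]
    - [0, 0, -0.5]
    - [0, 0, -0.4]
    - [0, 0, -0.2]
    - [0, 0, 0]
  rotation:
    - [0, 0, 0]
    - [0, 0, 0]
    - [0, 0, 0]
    - [0, 0, 0]
    - [0, 0, 0]
    - [0, 0, 0]
    - [0, 0, 0]
    - [0, 0, 0]
    - [0, 0, 0]
  grip: [1, 1, 1, 1, 1, 1, 1, 1, 1]

```text
time: 18.15
ee_pos: [0.6208, -0.0506, 0.0302]
tcp_rot: [180.0, 0.0, 170.8]
wrist_force: [0.2, -0.8, -0.6]
opening: 0.0451
grasp_force: 40.9
```

Call:
carry_out:
  linear:
    - [0, 0, -0.05]
    - [0, 0, 0]
  rotation:
    - [0, 0, 0]
    - [0, 0, 0]
  grip: [1, 1]

```text
time: 18.35
ee_pos: [0.621, -0.0509, 0.0296]
tcp_rot: [180.0, 0.1, 170.8]
wrist_force: [0.6, 0.7, -0.4]
opening: 0.045
grasp_force: 41.0
```

Call:
carry_out:
  linear:
    - [0, 0, 0]
    - [0, 0, 0]
    - [0, 0, 0]
    - [0, 0, 0.3]
    - [0, 0, 0.7]
    - [0, 0, 1]
    - [0, 0, 1]
    - [0, 0, 1]
    - [0, 0, 1]
    - [0, 0, 1]
    - [0, 0, 0.5]
    - [0, 0, 0]
  rotation:
    - [0, 0, 0]
    - [0, 0, 0]
    - [0, 0, 0]
    - [0, 0, 0]
    - [0, 0, 0]
    - [0, 0, 0]
    - [0, 0, 0]
    - [0, 0, 0]
    - [0, 0, 0]
    - [0, 0, 0]
    - [0, 0, 0]
    - [0, 0, 0]
  grip: [-0.5, -0.5, -0.5, -0.5, -0.5, -0.5, -0.5, -0.7, -1, -1, -1, -1]

```text
time: 19.55
ee_pos: [0.6215, -0.0509, 0.1613]
tcp_rot: [180.0, 0.2, 170.8]
wrist_force: [0.0, -0.3, 0.3]
opening: 0.0853
grasp_force: 0.0
```

Call:
carry_out:
  linear:
    - [0.04, 1, 0]
    - [0.04, 1, 0]
    - [0.04, 1, 0]
    - [0.04, 1, 0]
    - [0.04, 1, 0]
    - [0.04, 1, 0]
    - [0.04, 1, 0]
    - [0.04, 1, 0]
    - [0.04, 1, 0]
    - [0.04, 1, 0]
    - [0.04, 1, 0]
    - [0.04, 1, 0]
  rotation:
    - [0, 0, 0]
    - [0, 0, 0]
    - [0, 0, 0]
    - [0, 0, 0]
    - [0, 0, 0]
    - [0, 0, 0]
    - [0, 0, 0]
    - [0, 0, 0]
    - [0, 0, 0]
    - [0, 0, 0]
    - [0, 0, 0]
    - [0, 0, 0]
  grip: [-1, -1, -1, -1, -1, -1, -1, -1, -1, -1, -1, -1]

```text
time: 20.75
ee_pos: [0.63, 0.1902, 0.1583]
tcp_rot: [-180.0, -0.0, 170.8]
wrist_force: [0.5, -0.1, -0.1]
opening: 0.0852
grasp_force: 0.0
```

Call:
carry_out:
  linear:
    - [0, 1, 0]
    - [0, 1, 0]
    - [0, 1, 0]
    - [0, 1, 0]
    - [0, 0.8, 0]
    - [0, 0, 0]
    - [0, 0, 0]
  rotation:
    - [0, 0, 0]
    - [0, 0, 0]
    - [0, 0, 0]
    - [0, 0, 0]
    - [0, 0, 0]
    - [0, 0, 0]
    - [0, 0, 0]
  grip: [-1, -1, -1, -1, -1, -1, -1]

```text
time: 21.45
ee_pos: [0.6302, 0.2855, 0.1588]
tcp_rot: [-180.0, -0.0, 170.8]
wrist_force: [-0.5, -0.3, 0.5]
opening: 0.0856
grasp_force: 0.0
```

```bash
python3 look.py w5
python3 - <<'E'
from h import *
M=model('wrist');i=cv2.imread('pics/w5b.png')
a=np.linspace(0,6.28,60)
for z,r in((.06,.031),):
    q=px(M,np.c_[.6355+r*np.cos(a),.2859+r*np.sin(a),0*a+z]);cv2.polylines(i,[q.round().astype(int)],True,(0,0,255),1)
t=bot.camera('top');cv2.imwrite('pics/top2.png',t)
t=cv2.resize(cv2.convertScaleAbs(t[150:255,220:330],alpha=1.5),(440,420))
cv2.imwrite('pics/m3.png',np.hstack([i[:,130:490],t]))
E
```

```text
[0.6302 0.2855 0.1588] [-180.    -0.   170.8] 0.08555790340515258 21.45 [-0.5 -0.3  0.5]
```

View pics/m3.png

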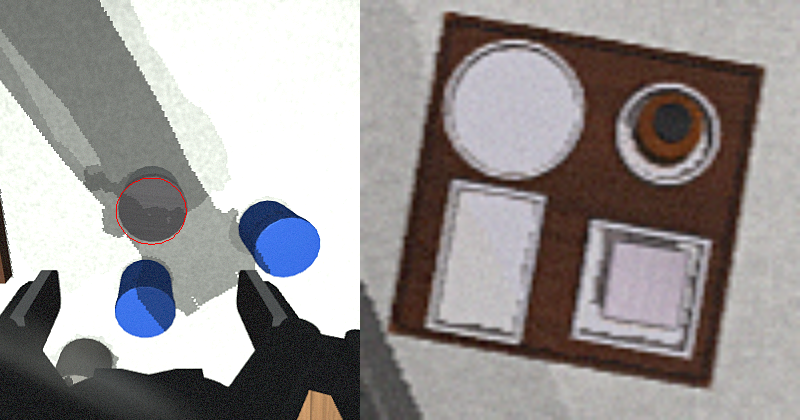

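The bottle stands in the cup, cap at right-picture pixel (670,120). The tub overlay fits the grey lid at wrist pixel (281,210), and the blue tubs are clear of the fingers. Gripping the tub.

Call:
carry_out:
  linear:
    - [0.25, 0, 0]
    - [0, 0, -1]
    - [0, 0, -1]
    - [0, 0, -1]
    - [0, 0, -1]
    - [0, 0, -1]
    - [0, 0, -1]
    - [0, 0, -0.75]
    - [0, 0, -0.5]
    - [0, 0, 0]
    - [0, 0, 0]
    - [0, 0, 0]
  rotation:
    - [0, 0, 0]
    - [0, 0, 0]
    - [0, 0, 0]
    - [0, 0, 0]
    - [0, 0, 0]
    - [0, 0, 0]
    - [0, 0, 0]
    - [0, 0, 0]
    - [0, 0, 0]
    - [0, 0, 0]
    - [0, 0, 0]
    - [0, 0, 0]
  grip: [-1, -1, -1, -1, -1, -1, -1, -1, -1, -1, -0.6, -0.2]

```text
time: 22.75
ee_pos: [0.6361, 0.2857, 0.0158]
tcp_rot: [179.9, 0.1, 170.8]
wrist_force: [-2.0, -1.3, 2.5]
opening: 0.0603
grasp_force: 43.5
```

Call:
carry_out:
  linear:
    - [0, 0, 0]
    - [0, 0, 0]
    - [0, 0, 0]
    - [0, 0, 0]
    - [0, 0, 0]
  rotation:
    - [0, 0, 0]
    - [0, 0, 0]
    - [0, 0, 0]
    - [0, 0, 0]
    - [0, 0, 0]
  grip: [1, 1, 1, 1, 1]

```text
time: 23.25
ee_pos: [0.6362, 0.2856, 0.0158]
tcp_rot: [179.9, 0.1, 170.8]
wrist_force: [0.6, 0.6, 6.4]
opening: 0.0611
grasp_force: 44.0
```

Call:
carry_out:
  linear:
    - [0, 0, 0.5]
    - [0, 0, 1]
    - [0, 0, 1]
    - [0, 0, 1]
    - [0, 0, 1]
    - [0, 0, 0.5]
    - [0, -0.95, 0]
    - [0, -0.95, 0]
    - [0, -0.95, 0]
    - [0, -0.95, 0]
    - [0, -0.95, 0]
    - [0, -0.95, 0]
  rotation:
    - [0, 0, 0]
    - [0, 0, 0]
    - [0, 0, 0]
    - [0, 0, 0]
    - [0, 0, 0]
    - [0, 0, 0]
    - [0, 0, 0]
    - [0, 0, 0]
    - [0, 0, 0]
    - [0, 0, 0]
    - [0, 0, 0]
    - [0, 0, 0]
  grip: [1, 1, 1, 1, 1, 1, 1, 1, 1, 1, 1, 1]

```text
time: 24.45
ee_pos: [0.6351, 0.1691, 0.1138]
tcp_rot: [-180.0, -0.0, 170.8]
wrist_force: [0.2, -0.7, -2.0]
opening: 0.0607
grasp_force: 43.8
```

Call:
carry_out:
  linear:
    - [0, -0.95, 0]
    - [0, -0.95, 0]
    - [0, -0.95, 0]
    - [0, -0.95, 0]
    - [0, -0.95, 0]
    - [0, -0.95, 0]
    - [0.1, 0, 0]
    - [0, 0, 0]
    - [0, 0, 0]
  rotation:
    - [0, 0, 0]
    - [0, 0, 0]
    - [0, 0, 0]
    - [0, 0, 0]
    - [0, 0, 0]
    - [0, 0, 0]
    - [0, 0, 0]
    - [0, 0, 0]
    - [0, 0, 0]
  grip: [1, 1, 1, 1, 1, 1, 1, 1, 1]

```text
time: 25.35
ee_pos: [0.6373, 0.0575, 0.1139]
tcp_rot: [180.0, -0.0, 170.8]
wrist_force: [0.2, -0.8, -1.8]
opening: 0.0605
grasp_force: 43.8
```

Call:
carry_out:
  linear:
    - [0, 0, -1]
    - [0, 0, -1]
    - [0, 0, -1]
    - [0, 0, -0.7]
    - [0, 0, -0.4]
    - [0, 0, -0.2]
    - [0, 0, -0.1]
    - [0, 0, 0]
  rotation:
    - [0, 0, 0]
    - [0, 0, 0]
    - [0, 0, 0]
    - [0, 0, 0]
    - [0, 0, 0]
    - [0, 0, 0]
    - [0, 0, 0]
    - [0, 0, 0]
  grip: [1, 1, 1, 1, 1, 1, 1, 1]

```text
time: 26.15
ee_pos: [0.6376, 0.0572, 0.0265]
tcp_rot: [180.0, 0.0, 170.8]
wrist_force: [0.1, -0.2, -1.4]
opening: 0.0603
grasp_force: 43.8
```

Call:
carry_out:
  linear:
    - [0, 0, 0]
    - [0, 0, 0]
    - [0, 0, 0]
    - [0, 0, 0.3]
    - [0, 0, 0.7]
    - [0, 0, 1]
    - [0, 0, 1]
    - [0, 0, 1]
    - [0, 0, 1]
    - [0, 0, 1]
    - [0, 0, 1]
    - [0, 0, 0]
  rotation:
    - [0, 0, 0]
    - [0, 0, 0]
    - [0, 0, 0]
    - [0, 0, 0]
    - [0, 0, 0]
    - [0, 0, 0]
    - [0, 0, 0]
    - [0, 0, 0]
    - [0, 0, 0]
    - [0, 0, 0]
    - [0, 0, 0]
    - [0, 0, 0]
  grip: [-0.75, -0.75, -0.75, -0.75, -0.75, -0.75, -0.75, -0.75, -1, -1, -1, -1]

```text
time: 27.35
ee_pos: [0.6385, 0.0572, 0.1705]
tcp_rot: [179.9, 0.3, 170.8]
wrist_force: [0.1, -0.5, 0.3]
opening: 0.0852
grasp_force: 0.0
```

Call:
carry_out:
  linear:
    - [-0.85, -0.99, 0]
    - [-0.85, -0.99, 0]
    - [-0.85, -0.99, 0]
    - [-0.85, -0.99, 0]
    - [-0.85, -0.99, 0]
    - [-0.85, -0.99, 0]
    - [-0.85, -0.99, 0]
    - [-0.85, -0.99, 0]
    - [-0.85, -0.99, 0]
    - [-0.85, -0.99, 0]
    - [-0.85, -0.99, 0]
    - [-0.85, -0.99, 0]
  rotation:
    - [0, 0, 0.24]
    - [0, 0, 0.24]
    - [0, 0, 0.24]
    - [0, 0, 0.24]
    - [0, 0, 0.24]
    - [0, 0, 0.24]
    - [0, 0, 0.24]
    - [0, 0, 0.24]
    - [0, 0, 0.24]
    - [0, 0, 0.24]
    - [0, 0, 0.24]
    - [0, 0, 0.24]
  grip: [-1, -1, -1, -1, -1, -1, -1, -1, -1, -1, -1, -1]

```text
time: 28.55
ee_pos: [0.4323, -0.1811, 0.1659]
tcp_rot: [-180.0, 0.0, -166.1]
wrist_force: [0.8, 0.1, 0.7]
opening: 0.0856
grasp_force: 0.0
```

Call:
carry_out:
  linear:
    - [-0.85, -0.99, 0]
    - [-0.85, -0.99, 0]
    - [-0.85, -0.99, 0]
    - [-0.85, -0.99, 0]
    - [-0.85, -0.99, 0]
    - [0, 0, 0]
    - [0, 0, 0]
  rotation:
    - [0, 0, 0.24]
    - [0, 0, 0.24]
    - [0, 0, 0.24]
    - [0, 0, 0.24]
    - [0, 0, 0.24]
    - [0, 0, 0]
    - [0, 0, 0]
  grip: [-1, -1, -1, -1, -1, -1, -1]

```text
time: 29.25
ee_pos: [0.3479, -0.2796, 0.166]
tcp_rot: [-180.0, 0.0, -156.7]
wrist_force: [-0.3, 0.8, -0.2]
opening: 0.0849
grasp_force: 0.0
```

```bash
python3 look.py w6
python3 - <<'E'
from h import *
M=model('wrist');i=cv2.imread('pics/w6b.png')
a=np.radians(23.5);ex=np.array([np.cos(a),np.sin(a)]);ey=np.array([-ex[1],ex[0]]);c=np.array([.349,-.279])
for z,l,w in((.07,.028,.008),(.034,.04,.02)):
    q=px(M,[[*(c+s*l*ex+t*w*ey),z] for s,t in((1,1),(-1,1),(-1,-1),(1,-1))]);print(q.round().tolist());cv2.polylines(i,[q.round().astype(int)],True,(0,0,255),1)
t=bot.camera('top');cv2.imwrite('pics/top3.png',t)
t=cv2.resize(cv2.convertScaleAbs(t[150:255,220:330],alpha=1.5),(440,420))
cv2.imwrite('pics/m4.png',np.hstack([i[:,100:460],t]))
E
```

```text
[ 0.3479 -0.2796  0.166 ] [-180.     0.  -156.7] 0.08491608431846426 29.25 [-0.3  0.8 -0.2]
[[287.0, 238.0], [288.0, 177.0], [269.0, 177.0], [269.0, 238.0]]
[[298.0, 235.0], [299.0, 156.0], [257.0, 157.0], [259.0, 235.0]]
```

View pics/m4.png

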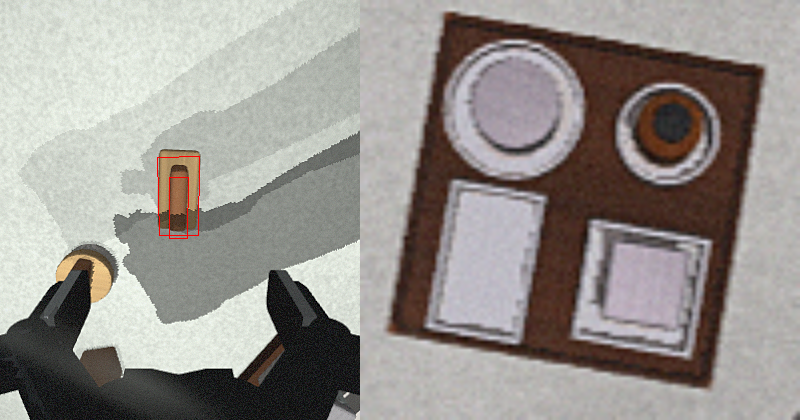

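The tub is in the dish at right-picture pixel (515,102). The brush head sits at wrist rows 150–231 against a predicted 156–235, about 5 mm toward the near end along its long axis, so I'll correct by (−3.5, −1.5) mm. Gripping the block.

Call:
carry_out:
  linear:
    - [-0.18, -0.07, 0]
    - [0, 0, -1]
    - [0, 0, -1]
    - [0, 0, -1]
    - [0, 0, -1]
    - [0, 0, -1]
    - [0, 0, -0.8]
    - [0, 0, -0.7]
    - [0, 0, -0.5]
    - [0, 0, 0]
    - [0, 0, 0]
    - [0, 0, 0]
  rotation:
    - [0, 0, 0]
    - [0, 0, 0]
    - [0, 0, 0]
    - [0, 0, 0]
    - [0, 0, 0]
    - [0, 0, 0]
    - [0, 0, 0]
    - [0, 0, 0]
    - [0, 0, 0]
    - [0, 0, 0]
    - [0, 0, 0]
    - [0, 0, 0]
  grip: [-1, -1, -1, -1, -1, -1, -1, -1, -1, -1, 0, 0.3]

```text
time: 30.55
ee_pos: [0.3451, -0.2812, 0.0268]
tcp_rot: [-179.9, 0.0, -156.6]
wrist_force: [0.7, 0.1, -0.6]
opening: 0.059
grasp_force: 0.0
```

Call:
carry_out:
  linear:
    - [0, 0, 0]
    - [0, 0, 0]
    - [0, 0, 0]
    - [0, 0, 0]
    - [0, 0, 0]
    - [0, 0, 0]
    - [0, 0, 0]
  rotation:
    - [0, 0, 0]
    - [0, 0, 0]
    - [0, 0, 0]
    - [0, 0, 0]
    - [0, 0, 0]
    - [0, 0, 0]
    - [0, 0, 0]
  grip: [0.5, 0.6, 1, 1, 1, 1, 1]

```text
time: 31.25
ee_pos: [0.3448, -0.2811, 0.0264]
tcp_rot: [-180.0, 0.0, -156.6]
wrist_force: [-0.2, -0.0, 5.1]
opening: 0.0154
grasp_force: 39.8
```

Call:
carry_out:
  linear:
    - [0, 0, 0.5]
    - [0, 0, 1]
    - [0, 0, 1]
    - [0, 0, 1]
    - [0, 0, 1]
    - [0, 0, 1]
    - [0, 0, 0.5]
    - [0.515, 0.99, 0]
    - [0.515, 0.99, 0]
    - [0.515, 0.99, 0]
    - [0.515, 0.99, 0]
    - [0.515, 0.99, 0]
  rotation:
    - [0, 0, 0]
    - [0, 0, 0]
    - [0, 0, 0]
    - [0, 0, 0]
    - [0, 0, 0]
    - [0, 0, 0]
    - [0, 0, 0]
    - [0, 0, -0.226]
    - [0, 0, -0.226]
    - [0, 0, -0.226]
    - [0, 0, -0.226]
    - [0, 0, -0.226]
  grip: [1, 1, 1, 1, 1, 1, 1, 1, 1, 1, 1, 1]

```text
time: 32.45
ee_pos: [0.3962, -0.1809, 0.1456]
tcp_rot: [180.0, -0.0, -165.7]
wrist_force: [-0.1, -0.6, -0.9]
opening: 0.0149
grasp_force: 39.0
```

Call:
carry_out:
  linear:
    - [0.515, 0.99, 0]
    - [0.515, 0.99, 0]
    - [0.515, 0.99, 0]
    - [0.515, 0.99, 0]
    - [0.515, 0.99, 0]
    - [0.515, 0.99, 0]
    - [0.515, 0.99, 0]
    - [0.515, 0.99, 0]
    - [0.515, 0.99, 0]
    - [0.515, 0.99, 0]
    - [0.515, 0.99, 0]
    - [0.515, 0.99, 0]
  rotation:
    - [0, 0, -0.226]
    - [0, 0, -0.226]
    - [0, 0, -0.226]
    - [0, 0, -0.226]
    - [0, 0, -0.226]
    - [0, 0, -0.226]
    - [0, 0, -0.226]
    - [0, 0, -0.226]
    - [0, 0, -0.226]
    - [0, 0, -0.226]
    - [0, 0, -0.226]
    - [0, 0, -0.226]
  grip: [1, 1, 1, 1, 1, 1, 1, 1, 1, 1, 1, 1]

```text
time: 33.65
ee_pos: [0.5198, 0.0566, 0.1455]
tcp_rot: [-180.0, -0.1, 172.6]
wrist_force: [0.8, -1.0, 0.6]
opening: 0.0149
grasp_force: 39.0
```

Call:
carry_out:
  linear:
    - [0.515, 0.99, 0]
    - [0, 0, 0]
    - [0, 0, 0]
  rotation:
    - [0, 0, -0.226]
    - [0, 0, 0]
    - [0, 0, 0]
  grip: [1, 1, 1]

```text
time: 33.95
ee_pos: [0.5296, 0.0756, 0.1454]
tcp_rot: [-180.0, -0.1, 171.0]
wrist_force: [-0.4, 1.2, -1.1]
opening: 0.0154
grasp_force: 39.1
```

```bash
python3 look.py w7
python3 - <<'E'
from h import *
M=model('wrist');i=cv2.imread('pics/w7b.png');p=bot.get_obs()['ee_pos']
a=np.radians(-9.2);ex=np.array([np.cos(a),np.sin(a)]);ey=np.array([-ex[1],ex[0]])
for c,z,l,w in((p[:2],p[2]+.044,.028,.008),(p[:2],p[2]+.008,.04,.02),((.5302,.0753),.035,.053,.033)):
    q=px(M,[[*(c+s*l*ex+t*w*ey),z] for s,t in((1,1),(-1,1),(-1,-1),(1,-1))]);cv2.polylines(i,[q.round().astype(int)],True,(0,0,255),1)
cv2.imwrite('pics/m5.png',i)
E
```

```text
[0.5296 0.0756 0.1454] [-1.80e+02 -1.00e-01  1.71e+02] 0.015382229681488443 33.95 [-0.4  1.2 -1.1]
```

View pics/m5.png

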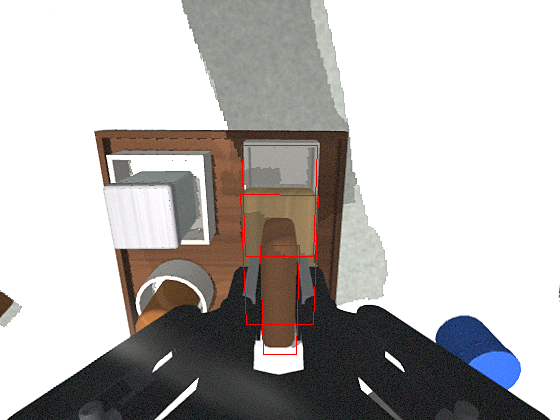

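The brush head (242–317, from row 188) is aligned over the trough (243–319, from row 142), and both are offset from prediction by the same ~3 mm. Lowering.

Call:
carry_out:
  linear:
    - [0, 0, -1]
    - [0, 0, -1]
    - [0, 0, -1]
    - [0, 0, -0.8]
    - [0, 0, -0.6]
    - [0, 0, -0.5]
    - [0, 0, -0.3]
    - [0, 0, -0.2]
    - [0, 0, 0]
  rotation:
    - [0, 0, 0]
    - [0, 0, 0]
    - [0, 0, 0]
    - [0, 0, 0]
    - [0, 0, 0]
    - [0, 0, 0]
    - [0, 0, 0]
    - [0, 0, 0]
    - [0, 0, 0]
  grip: [1, 1, 1, 1, 1, 1, 1, 1, 1]

```text
time: 34.9
ee_pos: [0.53, 0.0755, 0.0378]
tcp_rot: [-180.0, -0.0, 170.9]
wrist_force: [-0.8, 0.4, -0.4]
opening: 0.0153
grasp_force: 39.2
```

Call:
carry_out:
  linear:
    - [0, 0, -0.05]
    - [0, 0, 0]
  rotation:
    - [0, 0, 0]
    - [0, 0, 0]
  grip: [1, 1]

```text
time: 35.1
ee_pos: [0.5303, 0.0756, 0.0374]
tcp_rot: [180.0, 0.0, 170.9]
wrist_force: [-0.2, -0.4, -1.2]
opening: 0.0155
grasp_force: 39.2
```

Call:
carry_out:
  linear:
    - [0, 0, 0]
    - [0, 0, 0]
    - [0, 0, 0]
    - [0, 0, 0.3]
    - [0, 0, 0.7]
    - [0, 0, 1]
    - [0, 0, 1]
    - [0, 0, 1]
    - [0, 0, 1]
    - [0, 0, 1]
    - [0, 0, 1]
    - [0, 0, 0]
  rotation:
    - [0, 0, 0]
    - [0, 0, 0]
    - [0, 0, 0]
    - [0, 0, 0]
    - [0, 0, 0]
    - [0, 0, 0]
    - [0, 0, 0]
    - [0, 0, 0]
    - [0, 0, 0]
    - [0, 0, 0]
    - [0, 0, 0]
    - [0, 0, 0]
  grip: [0.1, 0.1, 0.1, 0.1, 0.1, 0.1, 0.1, 0.1, -0.5, -1, -1, -1]

```text
time: 36.3
ee_pos: [0.5312, 0.0757, 0.1811]
tcp_rot: [179.9, 0.3, 170.9]
wrist_force: [-1.4, 0.9, -0.2]
opening: 0.0855
grasp_force: 0.0
```

Call:
carry_out:
  linear:
    - [-0.5, 1, 0.3]
    - [-0.5, 1, 0.3]
    - [-0.5, 1, 0.3]
    - [-0.5, 1, 0.3]
    - [-0.5, 1, 0.3]
    - [-0.5, 1, 0.3]
    - [-0.5, 1, 0]
    - [-0.5, 1, 0]
    - [-0.5, 1, 0]
    - [-0.5, 1, 0]
    - [0, 0, 0]
    - [0, 0, 0]
  rotation:
    - [0, 0, 0]
    - [0, 0, 0]
    - [0, 0, 0]
    - [0, 0, 0]
    - [0, 0, 0]
    - [0, 0, 0]
    - [0, 0, 0]
    - [0, 0, 0]
    - [0, 0, 0]
    - [0, 0, 0]
    - [0, 0, 0]
    - [0, 0, 0]
  grip: [-1, -1, -1, -1, -1, -1, -1, -1, -1, -1, -1, -1]

```text
time: 37.5
ee_pos: [0.4299, 0.2756, 0.213]
tcp_rot: [-180.0, 0.0, 171.0]
wrist_force: [0.3, 0.1, 0.1]
opening: 0.0855
grasp_force: 0.0
```

Run:
```python
from h import *
t=bot.camera('top');s=bot.camera('scene')
t=cv2.resize(t[145:255,220:325],(400,420),interpolation=cv2.INTER_CUBIC);s=cv2.resize(s[165:280,190:330],(400,328),interpolation=cv2.INTER_CUBIC)
o=np.zeros((420,800,3),np.uint8);o[:,:400]=t;o[:328,400:]=s
cv2.imwrite('pics/f.png',cv2.convertScaleAbs(o,alpha=1.4))
a=cv2.imread('pics/top0.png')[165:305,360:420].astype(int);b=bot.camera('top')[165:305,360:420].astype(int)
d=np.abs(a-b).max(2)>60;print('changed px by rows (sq bottle 10-40, round brush 55-85, oblong 95-140):',d[5:45].sum(),d[50:90].sum(),d[95:].sum())
```

```text
changed px by rows (sq bottle 10-40, round brush 55-85, oblong 95-140): 0 0 470
```

View pics/f.png

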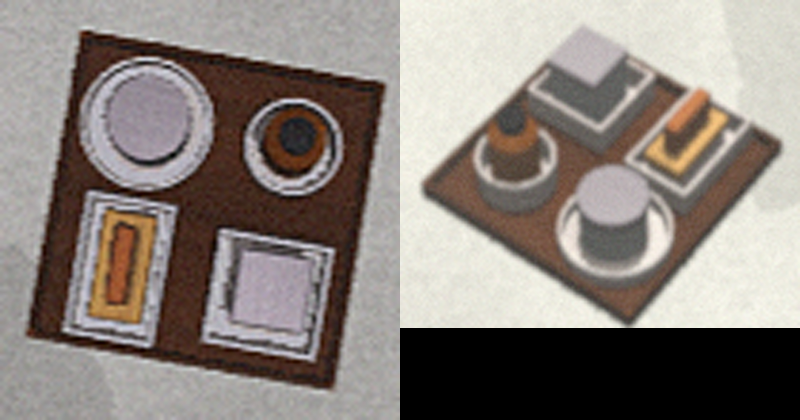

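All four items stand upright in their holders: tub (150,117), bottle (295,135), brush (122,265) and tin (273,290) in the left picture. The look-alike bottle and brush show no changed pixels. Handing in.

```bash
python3 -c "
from workcell import bot
print(bot.job_done())"
```

```text
the job is handed in; nothing more can be done
None
```

The round bottle, oblong brush, square tin and round tub each stand upright in their own holders and have been let go; the square bottle and round brush were not moved, and the job is handed in (no verdict was returned).

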